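# Close the storage jars with the lids that fit

## Robot

A 7-joint arm with a two-finger parallel gripper is mounted at the origin on a cart in front of the work surface, level with it; the furniture and walls round the work are solid. World frame = base frame: x ahead of the robot, y to its left, z up, the work surface at z = 0. Lengths are in m, angles in rad, forces in N, time in s.
With the tool pointing down it reaches from about 0.425 to 0.875 m from the base axis. Payload 8.4 kg.
Tool frame: the origin (TCP) lies midway between the tips of the shut fingers; the grasp point (between the pads) lies tcp_to_grasp behind it (tcp_to_grasp is the distance from the TCP to the grasp point, in m); z points along the fingers, y is the line along which they close (so a half turn about z gives the same grasp; the last joint's range is limited). The gripper opens to 87 mm and grips with 3 to 60 N. Pads are 19 mm wide; open, the fingers measure 117 mm over their backs; the gripper's body (75 mm by 190 mm) begins 51 mm behind the grasp point.
Start: joints at [-0.099, 0.333, 0.04, 1.465, -0.013, 1.343, -0.059], TCP at [0.65, -0, 0.223] pointing down, gripper open.
Joint ranges: [-2.58, 2.58], [-0.38, 2.09], [-1.3, 1.39], [0.25, 2.4], [-1.5, 4.64], [0.08, 2.09], [-2.65, 2.65]. Speed limits (rad/s): [2.22, 2.22, 2.79, 2.79, 3.14, 3.14, 3.14].

## Interface

Orientations are given as a unit quaternion [w, x, y, z].
In Python, from rig import * gives the robot as it stands. Calls block until the motion is done:
- move_ptp(position, orientation): joint-space move of the TCP to a pose.
- move_linear(position, attitude=None, speed=0.15, threshold=None): straight line of the TCP; attitude=None keeps the orientation; speed is the mean speed in m/s. With threshold (N) it stops when the force on the tool has changed by that much, and returns True; else False.
- move_joints(angles): joint-space move.
- open_gripper() and grab(grip_force=None): open the fingers fully, or close them until they stop; grip_force is the grip in N (None keeps the last).
- hold(seconds).
- ik(position, orientation): joint angles nearest the present ones, or None.
- capture(name): name is "scene" or "top"; returns the picture (400x640x3 uint8, red, green, blue); there is no depth.
- camera_params(name): a dict with "vfov" (degrees; the focal length in pixels is half the picture's height over the tangent of half this angle, whatever the lens; pixels are square), "cx", "cy" (the principal point, pixels), "position" and "orientation" of the camera in the world. Camera axes: x right, y down, z forward; pixel columns grow to the right and rows downward; lengths in m; the calibration is good to about 2 mm. A picture is of the moment at which its call begins. camera_params takes no time and is no camera call.
A pose or a line that the arm cannot do raises MotionError and nothing moves.
- close_job(): hands the job in; it is judged then, once.
Readings, each from a call of its own:
- read_time(): time.
- read_joint_positions(): joint angles.
- read_joint_velocities(): joint speeds.
- read_joint_torque(): joint torques, N m.
- read_position(): TCP position.
- read_eef_rot(): TCP orientation.
- read_force(): force on the tool from outside, world axes, zero at the start.
- read_wrist_torque(): the same for the moment, N m.
- read_finger_gap(): opening from 0.0 (shut) to 1.0 (fully open).
- read_gripper_force(): force on a finger pad.
Only numpy, scipy, OpenCV 4.12 (cv2) and the standard library are available. Lean on these libraries where they do the work, as an engineer would, in place of code of your own. Each camera call takes 0.05 s, during which the arm holds its last target. There are 200 camera calls.

## Task

Close the three open white jars: pick the three wooden lids out of the things on the worktop and put on each jar the lid that fits it, flat and fully home with its plug in the mouth. Leave the jars standing where they are, and do not disturb the garlic or the salt shaker.

Things in the scene. Friction and masses are not known exactly. Their poses are not given: they have to be found in the camera images.
- jar_small: the small one of three open round white ceramic storage jars: loose, upright, outside diameter 64 mm, height 78 mm, wall 4 mm, so the mouth is 56 mm wide; origin at the centre of its underside, z up, rim 78 mm above the origin. Its lid is lid_small.
- jar_medium: the medium one of three open round white ceramic storage jars: loose, upright, outside diameter 80 mm, height 58 mm, wall 4 mm, so the mouth is 72 mm wide; origin at the centre of its underside, z up, rim 58 mm above the origin. Its lid is lid_medium.
- jar_large: the large one of three open round white ceramic storage jars: loose, upright, outside diameter 96 mm, height 68 mm, wall 4 mm, so the mouth is 88 mm wide; origin at the centre of its underside, z up, rim 68 mm above the origin. Its lid is lid_large.
- lid_small: the small one of three loose round wooden lids, lying right way up. From below: plug 46 mm wide, 10 mm high, bevelled foot; disc 66 mm wide, 8 mm thick; round knob 26 mm wide, from 18 to 52 mm up, to hold it by. Origin: centre of the plug's underside, z up. Fits jar_small only: the disc rests on the rim, the plug hangs in the mouth with 5 mm of play all round, its origin 68 mm above the jar's.
- lid_medium: the medium one of three loose round wooden lids, lying right way up. From below: plug 62 mm wide, 10 mm high, bevelled foot; disc 82 mm wide, 8 mm thick; round knob 26 mm wide, from 18 to 52 mm up, to hold it by. Origin: centre of the plug's underside, z up. Fits jar_medium only: the disc rests on the rim, the plug hangs in the mouth with 5 mm of play all round, its origin 48 mm above the jar's.
- lid_large: the large one of three loose round wooden lids, lying right way up. From below: plug 78 mm wide, 10 mm high, bevelled foot; disc 98 mm wide, 8 mm thick; round knob 26 mm wide, from 18 to 52 mm up, to hold it by. Origin: centre of the plug's underside, z up. Fits jar_large only: the disc rests on the rim, the plug hangs in the mouth with 5 mm of play all round, its origin 58 mm above the jar's.
- garlic: a garlic bulb about 50 mm wide and 51 mm high, loose, standing among the jars and lids; origin at the centre of its underside; to be left alone
- salt_shaker: a glass salt shaker 44 mm wide and 90 mm high, loose, standing to the right of the jars and lids; origin at the centre of its underside; to be left alone
Mind the look-alikes: they are no part of the job. Leave any turquoise look-alike of the lid_small alone.

How it is judged:
By the outcome, as a careful person would: the job done as asked, in the order asked, and still so for the second after the job is handed in, with the robot touching nothing.
It also fails if it takes over 83 s, if anything falls off the work surface, if the arm or the gripper's body presses on something with over 40 N, if the wrist force passes 120 N, or if a joint passes its speed limit or range.

## Working session

There is one attempt and no reset: what is moved stays moved. The work goes in short steps, each a Python script; the robot and the scene stay as the last script left them, time stands still between calls to the robot, and variables do not carry over. Pictures are saved under pics/ and viewed, at most 14 in all, crops included, and the job is handed in when it is done.

```bash
mkdir -p pics; ls
python3 - <<'E'
from rig import *
import cv2
for n in("scene","top"):
    im=capture(n); cv2.imwrite(f"pics/{n}0.png",im[:,:,::-1]); print(n,camera_params(n))
print(read_eef_rot(),read_time(), tcp_to_grasp if 'tcp_to_grasp' in globals() else None)
E
```

```text
pics
scene {'vfov': 50.130851218331784, 'cx': 316.9936566729582, 'cy': 197.43452369913766, 'position': array([-0.04758747, -0.55033593,  0.59451231]), 'orientation': array([-0.44529153,  0.83702925, -0.27471488,  0.16009131])}
top {'vfov': 46.87883000540951, 'cx': 316.2157957811585, 'cy': 206.14552394926736, 'position': array([0.27974733, 0.13700877, 1.07626292]), 'orientation': array([ 0.06963359, -0.69309602,  0.71465533, -0.06353604])}
[-4.96453175e-04  7.07109607e-01  7.07103565e-01 -5.53386307e-04] 0.1 0.0187
```

View pics/scene0.png

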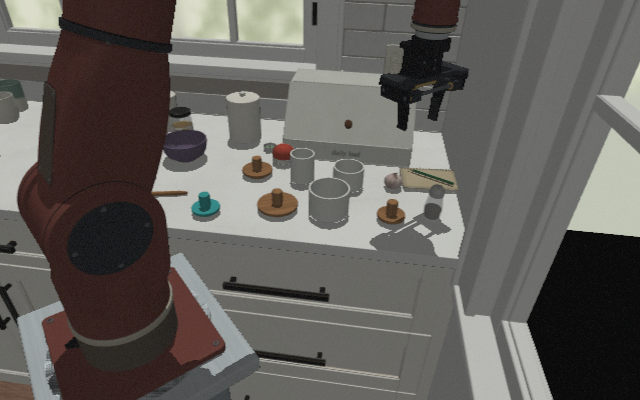

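View pics/top0.png

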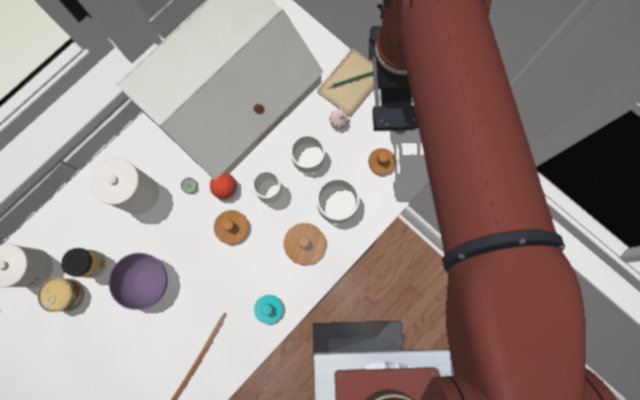

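The scene view shows brown lids at (391,214) small, (257,170) medium and (277,204) large. The turquoise look-alike is at (205,207). The jars are at (302,167) small, (348,178) medium and (328,200) large, the garlic at (392,181) and the shaker at (434,202). Next I'll take close crops to measure from.

Run:
```python
import cv2
a=cv2.imread("pics/top0.png")[100:290,190:450]; cv2.imwrite("pics/topc.png",cv2.resize(a,None,fx=3,fy=3,interpolation=cv2.INTER_CUBIC))
a=cv2.imread("pics/scene0.png")[130:240,230:460]; cv2.imwrite("pics/scenec.png",cv2.resize(a,None,fx=3.4,fy=3.4,interpolation=cv2.INTER_CUBIC))
```

```text
(no output)
```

View pics/topc.png

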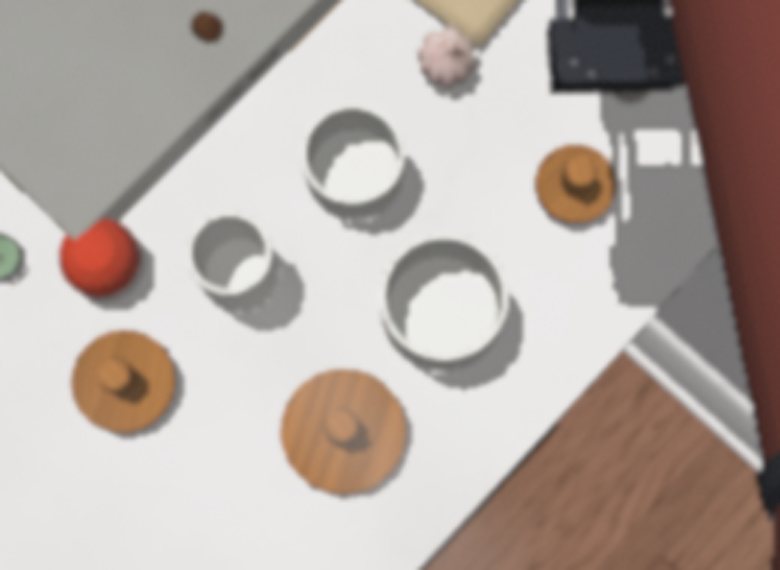

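View pics/scenec.png

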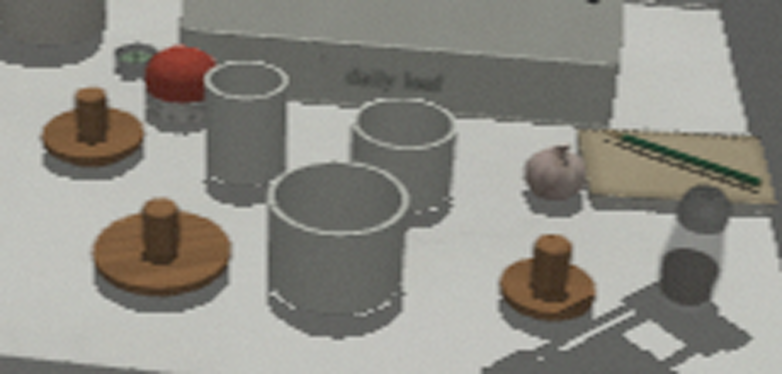

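The enlarged crops confirm the three brown lids and three jars. In the top crop, the lid discs are at (576,184) small, (125,382) medium and (345,432) large. The jar rims are at (232,257) small, (355,158) medium and (446,301) large. I'll project these from both views.

```bash
cat > h.py <<'E'
from rig import *
import numpy as np, cv2
from scipy.spatial.transform import Rotation as R
def proj(cam,uv,z):
    p=camera_params(cam); f=200/np.tan(np.radians(p["vfov"])/2); w,x,y,q=p["orientation"]
    d=R.from_quat([x,y,q,w]).apply([(uv[0]-p["cx"])/f,(uv[1]-p["cy"])/f,1]); c=p["position"]
    return (c+d*(z-c[2])/d[2])[:2]
def crop(uv,s,o): return (np.array(uv)+.5)/s-.5+o
E
python3 - <<'E'
from h import *
T=dict(jar_s=((232,257),.078),jar_m=((355,158),.058),jar_l=((446,301),.068),lid_s=((576,184),.018),lid_m=((125,382),.018),lid_l=((345,432),.018),kn_s=((582,168),.052),kn_m=((117,374),.052),kn_l=((344,424),.052),garlic=((447,57),.025))
S=dict(jar_s=(246,81),jar_m=(404,125),jar_l=(338,199),lid_s=(548,287),lid_m=(93,135),lid_l=(162,250),kn_s=(552,243),kn_m=(91,95),kn_l=(161,207),garlic=(555,173))
for k,(uv,z) in T.items():
    print(k,proj("top",crop(uv,3,(190,100)),z).round(4),proj("scene",crop(S[k],3.4,(230,130)),z).round(4))
print("shaker",proj("scene",crop((688,290),3.4,(230,130)),.01),proj("scene",crop((705,200),3.4,(230,130)),.085))
u=crop((446,301),3,(190,100));print("large rim r",np.linalg.norm(proj("top",u+[21,0],.068)-proj("top",u,.068)))
E
```

```text
jar_s [0.521  0.2509] [0.5242 0.2511]
jar_m [0.6007 0.1581] [0.6032 0.157 ]
jar_l [0.4847 0.0932] [0.4874 0.0915]
lid_s [ 0.5861 -0.0155] [ 0.586  -0.0182]
lid_m [0.4389 0.3415] [0.4378 0.3382]
lid_l [0.3949 0.1723] [0.3952 0.1707]
kn_s [ 0.5888 -0.0159] [ 0.5874 -0.015 ]
kn_m [0.44  0.341] [0.4397 0.3409]
kn_l [0.3972 0.1718] [0.3969 0.173 ]
garlic [0.693  0.0828] [0.6897 0.0782]
shaker [ 0.67218442 -0.06970296] [ 0.6693861  -0.07000828]
large rim r 0.04677482503890072
```

```bash
cat >> h.py <<'E'
def q(deg):
    a=np.radians(deg); y=np.array([np.cos(a),np.sin(a),0]); z=np.array([0,0,-1.])
    v=R.from_matrix(np.c_[np.cross(y,z),y,z]).as_quat(); return np.array([v[3],*v[:3]])
J=dict(s=(.5226,.251),m=(.602,.1576),l=(.486,.0924)); L=dict(s=(.5873,-.0158),m=(.4394,.341),l=(.3965,.172))
H=dict(s=.068,m=.048,l=.058); G=.026
E
python3 - <<'E'
from h import *
for p in((180,90),(400,145),(610,200)): print("box",proj("scene",crop(p,3.4,(230,130)),0).round(3))
for p in((65,235),(215,175),(0,160)): print("boxtopedge",p)
print("red",proj("top",crop((100,257),3,(190,100)),.04).round(3),proj("scene",crop((180,120),3.4,(230,130)),.01).round(3), proj("scene",crop((180,50),3.4,(230,130)),.06).round(3))
for k in "lms":
  for n,P,z in(("pick",L[k],G),("up",L[k],G+.13),("place",J[k],H[k]+G),("above",J[k],H[k]+G+.08)):
    print(k,n,[(d,None if (r:=ik([*P,z],q(d))) is None else np.round(r,2).tolist()) for d in(45,-45,135,0,57) if ik([*P,z],q(d)) is not None])
E
```

```text
box [0.554 0.391]
box [0.649 0.21 ]
box [0.728 0.053]
boxtopedge (65, 235)
boxtopedge (215, 175)
boxtopedge (0, 160)
red [0.533 0.357] [0.515 0.331] [0.531 0.354]
l pick [(45, [-0.29, 0.12, -0.23, 2.17, 0.04, 0.85, 0.24]), (-45, [-0.44, 0.11, -0.07, 2.18, 0.01, 0.85, -1.31]), (135, [-0.15, 0.13, -0.38, 2.17, 0.06, 0.85, 1.79]), (0, [-0.37, 0.12, -0.15, 2.18, 0.02, 0.85, -0.53]), (57, [-0.27, 0.12, -0.25, 2.17, 0.04, 0.85, 0.45])]
l up [(45, [-0.28, -0.05, -0.23, 2.04, -0.01, 1.15, 0.29]), (-45, [-0.43, -0.06, -0.08, 2.05, -0.01, 1.15, -1.29]), (135, [-0.16, -0.05, -0.34, 2.04, -0.02, 1.15, 1.86]), (0, [-0.37, -0.05, -0.14, 2.05, -0.01, 1.15, -0.5]), (57, [-0.25, -0.05, -0.25, 2.04, -0.01, 1.15, 0.5])]
l place [(45, [-0.14, 0.15, -0.15, 1.99, 0.03, 1.0, 0.48]), (-45, [-0.32, 0.14, 0.05, 2.0, -0.01, 1.0, -1.06]), (135, [0.02, 0.16, -0.32, 1.98, 0.06, 1.0, 2.03]), (0, [-0.24, 0.15, -0.04, 2.0, 0.01, 1.0, -0.28]), (57, [-0.12, 0.15, -0.17, 1.99, 0.03, 1.0, 0.69])]
l above [(45, [-0.14, 0.07, -0.14, 1.91, 0.01, 1.17, 0.5]), (-45, [-0.32, 0.06, 0.05, 1.91, -0.0, 1.17, -1.06]), (135, [0.01,
[... 1567 characters left out ...]
, 1.18, -0.8]), (135, [0.18, 0.27, -0.27, 1.7, 0.08, 1.19, 2.25]), (0, [-0.08, 0.25, 0.04, 1.71, -0.01, 1.18, -0.04]), (57, [0.03, 0.26, -0.1, 1.7, 0.03, 1.18, 0.92])]
s place [(45, [-0.35, 0.3, -0.21, 1.78, 0.07, 1.06, 0.2]), (-45, [-0.51, 0.29, -0.02, 1.79, 0.01, 1.06, -1.32]), (135, [-0.18, 0.33, -0.41, 1.77, 0.14, 1.07, 1.72]), (0, [-0.43, 0.3, -0.11, 1.79, 0.04, 1.06, -0.55]), (57, [-0.32, 0.31, -0.24, 1.78, 0.08, 1.06, 0.4])]
s above [(45, [-0.34, 0.23, -0.21, 1.7, 0.05, 1.22, 0.22]), (-45, [-0.5, 0.22, -0.03, 1.7, 0.01, 1.21, -1.31]), (135, [-0.18, 0.25, -0.4, 1.69, 0.1, 1.22, 1.75]), (0, [-0.43, 0.23, -0.1, 1.7, 0.03, 1.21, -0.55]), (57, [-0.32, 0.24, -0.24, 1.69, 0.06, 1.22, 0.42])]
```

```bash
cat >> h.py <<'E'
def at(P,z): return [P[0],P[1],z]
def pick(k,d):
    open_gripper() if read_finger_gap()<.95 else None
    move_ptp(at(L[k],.16),q(d)); t=move_linear(at(L[k],G),speed=.12,threshold=15)
    grab(25); print("picked",t,read_position().round(4),"gap",read_finger_gap(),read_gripper_force())
    move_linear(at(L[k],.2),speed=.15); print("gap",read_finger_gap(),"F",read_force().round(1),"t",read_time())
def over(k,d,h=.045):
    move_ptp(at(J[k],.2),q(d)); move_linear(at(J[k],H[k]+G+h),speed=.12)
def snap(n,c,box=None,s=3):
    a=capture(c)[:,:,::-1]
    if box: a=cv2.resize(a[box[1]:box[3],box[0]:box[2]],None,fx=s,fy=s,interpolation=cv2.INTER_CUBIC)
    cv2.imwrite(f"pics/{n}.png",a)
E
python3 - <<'E'
from h import *
pick("l",45); over("l",45)
snap("l1","scene",(210,100,460,250))
E
```

```text
picked False [0.3966 0.1721 0.026 ] gap 0.293486631736603 24.999989576172084
gap 0.29530582877575495 F [-0.2  0.4 -1.1] t 4.8917
```

View pics/l1.png

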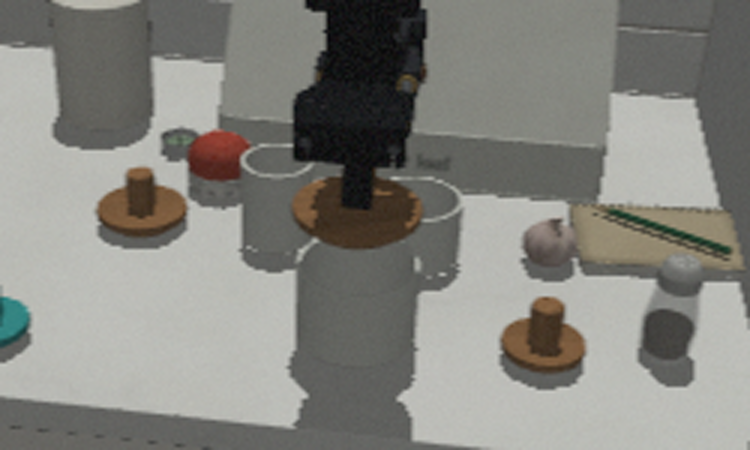

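The lid is held level over the large jar, with its disc at crop (357,211), in line with the jar body at x≈356. I'll lower it under force guard.

```bash
cat >> h.py <<'E'
def lower(k):
    t=move_linear(at(J[k],H[k]+G-.001),speed=.04,threshold=4)
    p=read_position(); print("contact",t,"z-target",round(p[2]-H[k]-G,4),"F",read_force().round(1)); return p[2]-H[k]-G
def release(k):
    open_gripper(); move_linear(at(J[k],.2),speed=.15); print("t",read_time())
E
python3 - <<'E'
from h import *
print(proj("scene",crop((357,211),3,(210,100)),.121))
if lower("l")<.003: release("l")
snap("l2","scene",(210,100,460,250))
E
```

```text
[0.47985428 0.08669811]
contact True z-target 0.005 F [ 2.7  1.  -1.3]
```

View pics/l2.png

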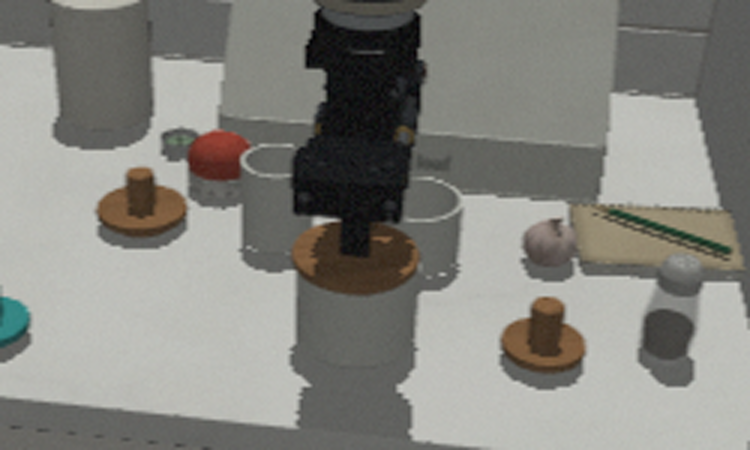

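The plug touched the rim on the -x side 5 mm above home, and the contact pushed it +x. I'll back up slightly, shift that way and retry.

```bash
cat >> h.py <<'E'
def comply(k,off=(0,0),n=6,F0=(-.2,.4)):
    "lower; on early contact step sideways along the push-back and try again"
    J[k]=np.array(J[k])+off
    for i in range(n):
        h=lower(k)
        if h<.002: print("home, offset ok",J[k]); return release(k)
        f=read_force()[:2]-F0; move_linear(at(J[k],H[k]+G+h+.003),speed=.04)
        J[k]=J[k]+.0015*f/max(np.linalg.norm(f),.1)
        move_linear(at(J[k],H[k]+G+h+.003),speed=.04)
    print("not home")
E
python3 - <<'E'
from h import *
z=read_position()[2]; move_linear(at(J["l"],z+.003),speed=.04)
comply("l",(.0025,.0008))
snap("l3","scene",(210,100,460,250)); print(read_time())
E
```

```text
contact True z-target -0.0005 F [ 1.1 -1.4  1.2]
home, offset ok [0.4885 0.0932]
t 9.85
9.9
```

View pics/l3.png

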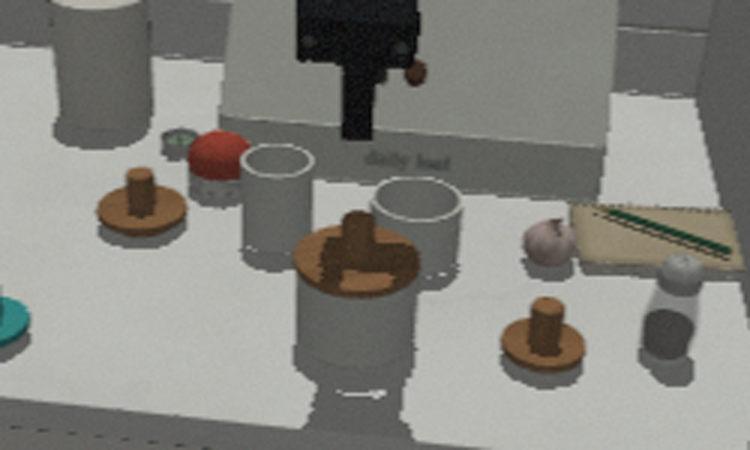

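The large lid sits flat and home on its jar, with the disc at crop (357,260). Next is the medium lid, shifting the jar estimate +1.5 mm in x.

Run:
```python
from h import *
pick("m",-90); over("m",-63,.02)
print(read_force().round(1)); F0=read_force()[:2]
comply("m",(.0015,0),F0=F0)
snap("m1","scene",(210,100,460,250)); print(read_time())
```

```text
picked False [0.4394 0.3411 0.026 ] gap 0.28676273826774684 25.00003685386787
gap 0.2901258830435759 F [-0.2 -0.3 -0.4] t 15.9167
[-0.4 -0.3 -1.9]
contact True z-target -0.0002 F [-0.3 -0.4  3.8]
home, offset ok [0.6035 0.1576]
t 20.6167
20.6667
```

View pics/m1.png

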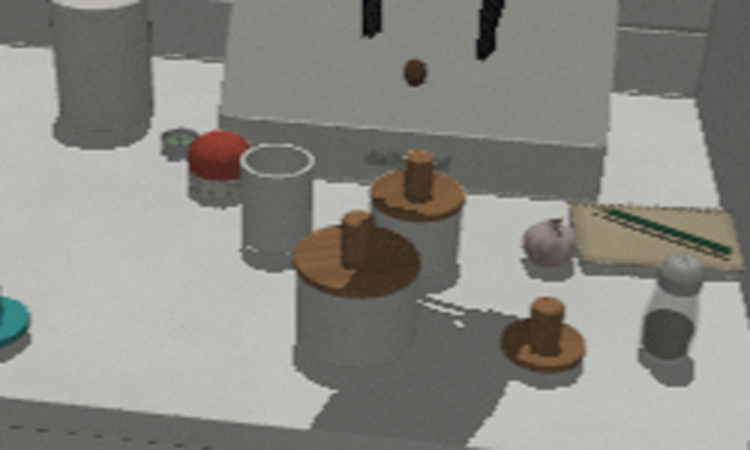

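The medium lid is flat and home at crop (418,192), and everything else is undisturbed. Now the small lid, with the fingers closing at 57°, away from the shaker.

Run:
```python
from h import *
pick("s",57); over("s",-63+90,.02) if 0 else over("s",57,.02)
F0=read_force()[:2]
comply("s",(.0015,0),F0=F0)
snap("s1","scene",(210,100,460,250)); print(read_time())
```

```text
picked False [ 0.5873 -0.0157  0.026 ] gap 0.2916285010578224 24.999976973783617
gap 0.2891132727409199 F [-0.   0.5 -0.6] t 26.275
contact True z-target -0.0003 F [-0.6  0.3  4.7]
home, offset ok [0.5241 0.251 ]
t 30.7833
30.8333
```

View pics/s1.png

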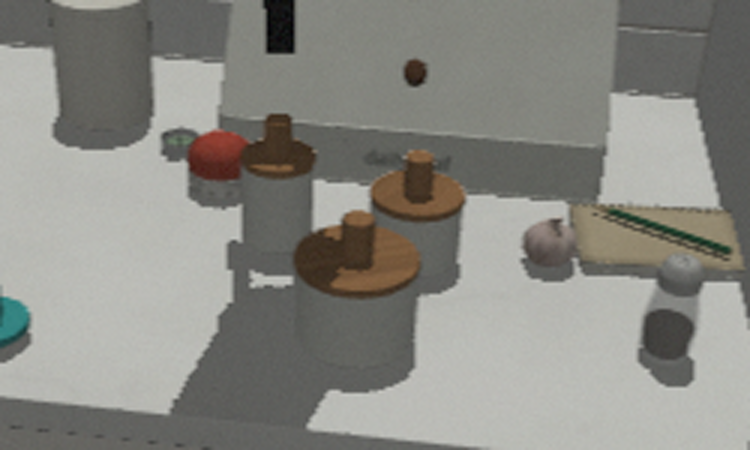

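All three lids are seated flat, at crop (278,157), (418,192) and (357,260). The garlic, shaker and turquoise look-alike haven't moved, so I'm handing the job in.

```bash
python3 -c "
from rig import *
print(close_job())"
```

```text
the job is handed in; nothing more can be done
None
```

All three wooden lids are flat and fully home on their matching jars, the garlic, salt shaker and turquoise look-alike were left alone, and the job was handed in at about 31 s; the large lid touched its jar's rim on the first try and needed a small sideways shift.

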